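# Re-dress the three-spindle finishing machine and scan the job card

### The job

Dress the finishing machine for the next job: put every worn-out (slim) bobbin from its spindles into the yellow scrap bin, seat every fresh (fat) bobbin from the bench fully home on a spindle of its own, flange down, and push the T-handle fully home on the square shaft. Once the machine is ready, take the scanner and aim its window squarely at the middle of the label on the job-card stand from about 10 cm away, hold it steady there for a good second, then lay the scanner back the right way up on its rubber mat. Do not push the paint tin or the carton of screws about.

Things in the scene. Friction and masses are not known exactly. Their poses are not given: they have to be found in the camera images.
- fresh0: fresh abrasive bobbin, absent in some starts: fat brown flap drum 58 mm in diameter on a steel foot flange 76 mm across and 6 mm thick; 75 mm tall in all, 0.22 to 0.37 kg. Bore 25 mm in diameter right through. Stands on the table, flange down. Origin: centre of its underside, z up its axis
- fresh1: fresh abrasive bobbin, absent in some starts: fat brown flap drum 58 mm in diameter on a steel foot flange 76 mm across and 6 mm thick; 75 mm tall in all, 0.22 to 0.37 kg. Bore 25 mm in diameter right through. Stands on the table, flange down. Origin: centre of its underside, z up its axis
- fresh2: fresh abrasive bobbin, absent in some starts: fat brown flap drum 58 mm in diameter on a steel foot flange 76 mm across and 6 mm thick; 75 mm tall in all, 0.22 to 0.37 kg. Bore 25 mm in diameter right through. Stands on the table, flange down. Origin: centre of its underside, z up its axis
- worn0: worn-out abrasive bobbin, absent in some starts: same flange (76 mm, 6 mm thick), height (75 mm) and bore, but the drum is worn down to a slim hub 35 mm in diameter; starts seated on spindle 0 of the machine. Origin: centre of its underside, z up its axis
- worn1: worn-out abrasive bobbin, absent in some starts: same flange (76 mm, 6 mm thick), height (75 mm) and bore, but the drum is worn down to a slim hub 35 mm in diameter; starts seated on spindle 1 of the machine. Origin: centre of its underside, z up its axis
- worn2: worn-out abrasive bobbin, absent in some starts: same flange (76 mm, 6 mm thick), height (75 mm) and bore, but the drum is worn down to a slim hub 35 mm in diameter; starts seated on spindle 2 of the machine. Origin: centre of its underside, z up its axis
- spindle0 (a point): foot of upright spindle 0 (of three in a row, 120 mm apart) on the finishing machine's top, 50 mm above the table: round, 20 mm in diameter, 90 mm tall, tapered over its last 16 mm to 8 mm. A seated bobbin's underside rests at this point. x and y are the machine's own: the row runs along y; behind it (+x, 72 to 152 mm from the row) a housing with motors rises 119 mm above the table
- spindle1 (a point): foot of upright spindle 1 (of three in a row, 120 mm apart) on the finishing machine's top, 50 mm above the table: round, 20 mm in diameter, 90 mm tall, tapered over its last 16 mm to 8 mm. A seated bobbin's underside rests at this point. x and y are the machine's own: the row runs along y; behind it (+x, 72 to 152 mm from the row) a housing with motors rises 119 mm above the table
- spindle2 (a point): foot of upright spindle 2 (of three in a row, 120 mm apart) on the finishing machine's top, 50 mm above the table: round, 20 mm in diameter, 90 mm tall, tapered over its last 16 mm to 8 mm. A seated bobbin's underside rests at this point. x and y are the machine's own: the row runs along y; behind it (+x, 72 to 152 mm from the row) a housing with motors rises 119 mm above the table
- shaft (a point): foot of the machine's square height-adjusting shaft, in the same row, 120 mm beyond spindle 2: an upright 20 mm square, 36 mm tall, tapered over its last 10 mm to 12 mm. x and y are parallel to its flats; it stands at a different angle in each start and turns only stiffly (about 0.4 N m)
- handle: loose T-handle, 0.45 kg: black bar 130 mm long (along x), 22 mm wide, its underside 46 mm and its top 76 mm above the origin, on a square steel hub 60 mm wide with a square bore 23 mm wide and 40 mm deep, open underneath, flats parallel to x and y. Stands on its hub. Origin: centre of the hub's underside; home on the shaft this lies at shaft
- scanner: hand-held barcode scanner lying on its mat, 0.2 kg: grey body 38 mm wide (y) and 42 mm tall, 115 mm long from x = -70 to +45 mm, then a black nose 44 mm wide to x = +67 mm with a window that looks 45 degrees downward and forward. Origin: centre of the underside, z up, x towards the nose
- beam (a point): the scanner's window, 62 mm ahead of its origin and 8 mm above its underside; x is the direction in which it looks: forward and 45 degrees down when the scanner is level. The scan is automatic, no trigger
- label (a point): centre of the barcode label (80 x 60 mm, white with black bars) on the fixed job-card stand, about 78 mm above the table; the plate (110 x 100 mm) leans back 45 degrees. x points into the label, at right angles to it: forward and 45 degrees down; y is level along the label
- mat: fixed black rubber mat, 200 (x) by 120 (y) mm, 6 mm thick; the scanner's place. Origin: centre of its underside
- bin_in (a point): centre of the inner floor (5 mm above the table) of the fixed yellow scrap bin, inside 170 mm (x) by 230 mm (y), walls 5 mm thick, rim 70 mm above the table
- tin: paint tin, 90 mm across, 110 mm tall; a bystander, to be left where it is. Origin: centre of its underside
- screwbox: carton of screws, 70 x 100 x 45 mm; a bystander, to be left where it is. Origin: centre of its underside
Mind the look-alikes: they are no part of the job. Leave any purple look-alike of the handle alone. Leave any blue look-alike of the fresh2 alone.

How it is judged:
On the way, in this order (a step that is already met when the one before it is completed fails the run):
1. the machine is ready: all worn bobbins in the bin, all fresh bobbins seated on spindles, the T-handle home on the shaft, nothing of it held (((horizontal distance between fresh0 and spindle0 below 0.006 m and z of fresh0 in the frame of spindle0 between -0.004 and 0.005 m) or (horizontal distance between fresh0 and spindle1 below 0.006 m and z of fresh0 in the frame of spindle1 between -0.004 and 0.005 m) or (horizontal distance between fresh0 and spindle2 below 0.006 m and z of fresh0 in the frame of spindle2 between -0.004 and 0.005 m)) and angle between each of fresh0, fresh1, fresh2, handle's own z axis and vertical below 0.08 rad and linear speed of each of fresh0, fresh1, fresh2, handle below 0.03 m/s and ((horizontal distance between fresh1 and spindle0 below 0.006 m and z of fresh1 in the frame of spindle0 between -0.004 and 0.005 m) or (horizontal distance between fresh1 and spindle1 below 0.006 m and z of fresh1 in the frame of spindle1 between -0.004 and 0.005 m) or (horizontal distance between fresh1 and spindle2 below 0.006 m and z of fresh1 in the frame of spindle2 between -0.004 and 0.005 m)) and ((horizontal distance between fresh2 and spindle0 below 0.006 m and z of fresh2 in the frame of spindle0 between -0.004 and 0.005 m) or (horizontal distance between fresh2 and spindle1 below 0.006 m and z of fresh2 in the frame of spindle1 between -0.004 and 0.005 m) or (horizontal distance between fresh2 and spindle2 below 0.006 m and z of fresh2 in the frame of spindle2 between -0.004 and 0.005 m)) and x of worn0 in the frame of bin_in between -0.085 and 0.085 m and y of worn0 in the frame of bin_in between -0.115 and 0.115 m and z of worn0 in the frame of bin_in between -0.01 and 0.065 m and linear speed of each of worn0, worn1, worn2 below 0.05 m/s and x of worn1 in the frame of bin_in between -0.085 and 0.085 m and y of worn1 in the frame of bin_in between -0.115 and 0.115 m and z of worn1 in the frame of bin_in between -0.01 and 0.065 m and x of worn2 in the frame of bin_in between -0.085 and 0.085 m and y of worn2 in the frame of bin_in between -0.115 and 0.115 m and z of worn2 in the frame of bin_in between -0.01 and 0.065 m and horizontal distance between handle and shaft below 0.006 m and z of handle in the frame of shaft between -0.004 and 0.005 m and contact force between the fingers and fresh0 below 0.2 N and contact force between the fingers and fresh1 below 0.2 N and contact force between the fingers and fresh2 below 0.2 N and contact force between the fingers and worn0 below 0.2 N and contact force between the fingers and worn1 below 0.2 N and contact force between the fingers and worn2 below 0.2 N and contact force between the fingers and handle below 0.2 N), for 0.2 s.
2. the scanner's window points squarely at the label's middle from 5 to 16 cm, steady (x of label in the frame of beam between 0.05 and 0.16 m and y of label in the frame of beam between -0.022 and 0.022 m and z of label in the frame of beam between -0.022 and 0.022 m and angle between the x axis of beam and the x axis of label, either way round below 0.3 rad and linear speed of scanner below 0.03 m/s), for 1 s.
At the end, for the whole second after the job is handed in: Fresh bobbins seated on spindles and T-handle on its shaft (within 5 mm, upright), worn bobbins in the bin, scanner the right way up with its centre over its mat, all released and at rest; scanned earlier for 1 s (label middle within 22 mm of the line of sight, 5 to 16 cm off, 0.3 rad) (all of step 1 and x of scanner in the frame of mat between -0.1 and 0.1 m and y of scanner in the frame of mat between -0.06 and 0.06 m and z of scanner in the frame of mat between 0.001 and 0.012 m and angle between scanner's own z axis and vertical below 0.1 rad and linear speed of scanner below 0.03 m/s and contact force between the fingers and scanner below 0.2 N); the robot touches nothing.
It fails at once if a bystander (tin or carton of screws) is pushed more than 4 cm (distance of any of tin, screwbox from where it was at the start of the episode above 0.04 m).
Of fresh0, fresh1, fresh2 only 2 to 3 are there at a start; the rules pass over those that are not, and their reading is None.
Of worn0, worn1, worn2 only 1 to 2 are there at a start; the rules pass over those that are not, and their reading is None.
At some moment in a run one of fresh0, fresh1, fresh2, handle may be knocked a few centimetres aside while the robot is not near it.
It also fails if it takes over 210 s, if anything falls off the work surface, if the arm or the gripper's body presses on something with over 40 N, if the wrist force passes 120 N, or if a joint passes its speed limit or range.

### The arm

A 7-joint arm with a two-finger parallel gripper is mounted at the origin on the work surface. World frame = base frame: x ahead of the robot, y to its left, z up, the work surface at z = 0. Lengths are in m, angles in rad, forces in N, time in s.
With the tool pointing down it reaches from about 0.4 to 0.85 m from the base axis. Payload 10.4 kg.
Tool frame: the origin (TCP) lies between the finger pads; the fingertips stand ahead of it and the grasp point (between the pads) lies 5 mm behind it (manip.tip_extent is the z of the fingertips in the tool frame, in m); z points along the fingers, y is the line along which they close (so a half turn about z gives the same grasp; the last joint's range is limited). The gripper opens to 85 mm and grips with 20 to 120 N. Pads are 22 mm wide; open, the fingers measure 114 mm over their backs; the gripper's body (76 mm by 85 mm) begins 54 mm behind the grasp point. The pads swing forward as they close: fully open they stand 13 mm farther back than shut.
Start: joints at [-1.25, 0.332, -0.065, 1.46, 0.022, 1.35, -0.088], TCP at [0.211, 0.588, 0.245] pointing down, gripper open.
Joint ranges: [-2.6, 2.6], [-0.5, 2.12], [-1.47, 1.34], [0.16, 2.42], [-1.27, 4.41], [0.06, 2.06], [-2.6, 2.6]. Speed limits (rad/s): [2.22, 2.22, 2.79, 2.79, 3.14, 3.14, 3.14].

### API

Orientations are given as a unit quaternion [x, y, z, w].
In Python, from workcell import status, viewer, manip gives the robot as it stands.
- The arm moves only by the tool play_rows, never from a script. Its argument "plan" is one flat list of numbers, 7 for each row, row after row: the turn, a rotation vector about the tool's x, y, z in degrees, then the shift along the tool's x, y, z in m, then the opening, from 0 (shut) to 1 (fully open). In form: [ax, ay, az, dx, dy, dz, grip, ax, ay, az, dx, dy, dz, grip, ...]. A call has 1 to 20 rows; each row is the pose to reach, as a shift and turn from the pose commanded when the call began, along the tool's axes at that moment; what a row does not reach only later rows make up. A row lasts 1/8 s, in which the tool goes at most 62.5 mm and 10.7 degrees, less where a joint would pass 70% of its speed; a pose out of reach is approached as far as the arm can. A call with a gripper value outside its range is refused whole. The fingers move at their own pace and stop on an object; "squeeze" is the grip in N (left out, the last holds). Time passes only in rows, so rows that repeat a pose let the fingers close. It gives the time, the measured TCP pose, the force, the opening and the grip force at its end, in the units of the state.
- status.get_obs(): the state, without advancing time (a new reading comes with each control period).
- viewer.camera(name): name is "side" or "top"; returns the picture (384x512x3 uint8, red, green, blue); there is no depth.
- viewer.camera_model(name): a dict with "fx", "fy", "cx", "cy" (pixels), "R" (3x3) and "t" (3): a world point X has camera coordinates R X + t. Camera axes: x right, y down, z forward; pixel columns grow to the right and rows downward; lengths in m; the calibration is good to about 2 mm. A picture is of the moment at which its call begins. camera_model takes no time and is no camera call.
- manip.hand_in(): hands the job in; it is judged then, once.
The state is a dict: "clock": time; "joint_pos": joint angles; "joint_velocities": joint speeds; "tau": joint torques, N m; "position": TCP position; "ee_rot": TCP orientation; "ft_force": force on the tool from outside, world axes, zero at the start; "torque": the same for the moment, N m; "grip_width": opening from 0.0 (shut) to 1.0 (fully open); "grasp_force": force on a finger pad.
Only numpy, scipy, OpenCV 4.12 (cv2) and the standard library are available. Lean on these libraries where they do the work, as an engineer would, in place of code of your own. Each camera call takes 0.05 s, during which the arm holds its last target. There are 200 camera calls.

## Working session

There is one attempt and no reset: what is moved stays moved. The work goes in short steps, Python scripts to look and compute and a tool call to move; the robot and the scene stay as the last step left them, time stands still between calls to the robot, and variables do not carry over. Pictures are saved under pics/ and viewed, at most 14 in all, crops included, and the job is handed in when it is done.

Besides the shell and the picture viewer there is one more tool, called after ">>>" as name(argument=value, ...), one argument or row to a line, values as JSON. play_rows: Moves the arm, as the interface text tells. Its arguments: {"type":"object","properties":{"plan":{"type":"array","items":{"type":"number"}},"squeeze":{"type":"number"}},"required":["plan"]}

```bash
mkdir -p pics; cat > h.py <<'E'
import numpy as np, cv2
from workcell import status, viewer, manip
def snap(n,f):
    im=viewer.camera(n); cv2.imwrite(f'pics/{f}.png',im[:,:,::-1]); return im
def ray(n,u,v,z):
    m=viewer.camera_model(n); R=np.array(m['R']);t=np.array(m['t'])
    d=R.T@np.array([(u-m['cx'])/m['fx'],(v-m['cy'])/m['fy'],1]); c=-R.T@t
    return c+d*(z-c[2])/d[2]
def proj(n,X):
    m=viewer.camera_model(n); p=np.array(m['R'])@np.array(X)+np.array(m['t'])
    return m['fx']*p[0]/p[2]+m['cx'],m['fy']*p[1]/p[2]+m['cy']
E
python3 - <<'E'
from h import *
print(status.get_obs()); print(manip.tip_extent)
for n in('top','side'):
    im=snap(n,n+'0'); m=viewer.camera_model(n); print(n,m, -np.array(m['R']).T@m['t'])
    cv2.imwrite(f'pics/{n}0b.png',cv2.resize(im[:,:,::-1],(800,600),interpolation=cv2.INTER_CUBIC))
E
```

```text
{'clock': 0.0, 'joint_pos': array([-1.24959165,  0.33287134, -0.06472274,  1.46094381,  0.02161005,
        1.34987069, -0.08848425]), 'joint_velocities': array([ 0.00012953,  0.00119665,  0.00177788, -0.00018335,  0.00010541,
       -0.00052027,  0.00022593]), 'tau': array([-1.05661878e-03, -6.25445223e+01,  4.84735309e-02, -3.91595006e+01,
        1.62052590e-02,  9.82669619e-03, -9.23198883e-06]), 'position': array([0.21054637, 0.58809923, 0.24451511]), 'ee_rot': array([ 1.71027110e-01,  9.85266076e-01, -6.93150252e-04, -8.67274227e-05]), 'ft_force': array([ 0.39248233, -0.06555441, -0.4446229 ]), 'torque': array([ 0.00971697, -0.03020185, -0.02549917]), 'grasp_force': 0.0, 'grip_width': 1.0024297700424682}
0.014
top {'fx': 452.567256549596, 'fy': 452.567256549596, 'cx': 262.4188841460284, 'cy': 193.97409140695692, 'R': array([[-8.32252279e-03, -9.99964956e-01, -9.06312416e-04],
       [-9.93497879e-01,  8.37160701e-03, -1.13542420e-01],
       [ 1.13546029e-01, -4.45399161e-05, -9.93532736e-01]]), 't': array([-0.05579176,  0.4683228 ,  1.38995881])} [ 0.30698908 -0.05964851  1.43409352]
side {'fx': 392.9095397862774, 'fy': 392.9095397862774, 'cx': 253.8300918390433, 'cy': 197.97937979370298, 'R': array([[ 0.99973098,  0.01563892,  0.01712842],
       [ 0.02300396, -0.7628894 , -0.64611964],
       [ 0.00296247,  0.64633984, -0.76304393]]), 't': array([-0.44817601, -0.01312269,  1.59965907])} [ 0.44361837 -1.03692556  1.21980786]
```

View pics/top0b.png

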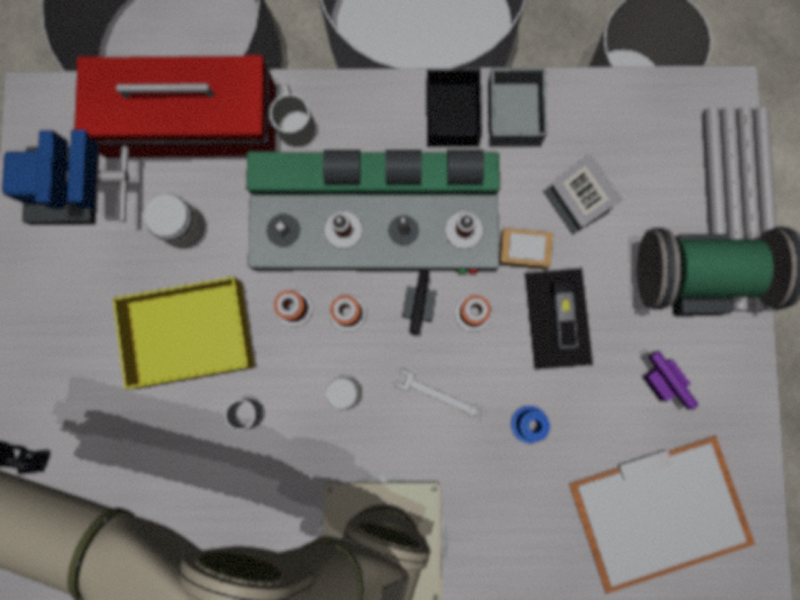

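View pics/side0b.png

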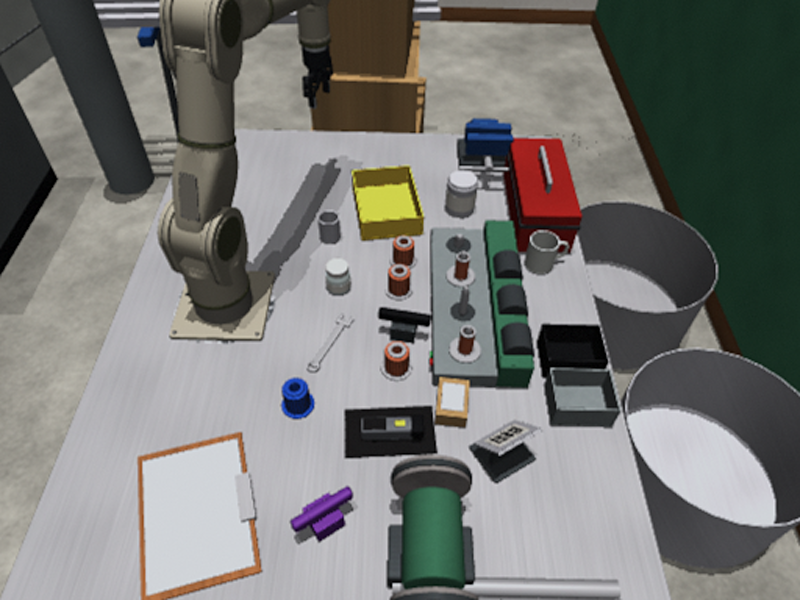

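The candidates, as pixels in the 800x600 top view:

| Thing | Candidates | Choice |
|---|---|---|
| Fresh bobbins | (290,305), (345,310), (475,310); blue look-alike (530,424) | The three orange ones |
| Handle | Black (420,302); purple look-alike (668,380) | Black |
| Worn bobbins | (343,228), (464,230) | Both |
| Spindles | s0 (464,230), s1 (403,230) empty, s2 (343,228) | – |
| Shaft | (283,230) | – |
| Bin | (185,332) | – |
| Scanner | (567,315) | – |
| Label | (588,190) | – |
| Tin | (170,218); white jar (343,392) | The tin at (170,218) |
| Carton | (527,247) | – |

I'll check this in a close crop.

```bash
python3 - <<'E'
import cv2,numpy as np
a=cv2.imread('pics/top0.png')[90:220,155:325]
b=cv2.imread('pics/top0.png')[95:240,315:420]
cv2.imwrite('pics/c1.png',cv2.resize(a,None,fx=4.6,fy=4.6,interpolation=cv2.INTER_CUBIC))
cv2.imwrite('pics/c2.png',cv2.resize(b,None,fx=4,fy=4,interpolation=cv2.INTER_CUBIC))
E
```

```text
(no output)
```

View pics/c1.png

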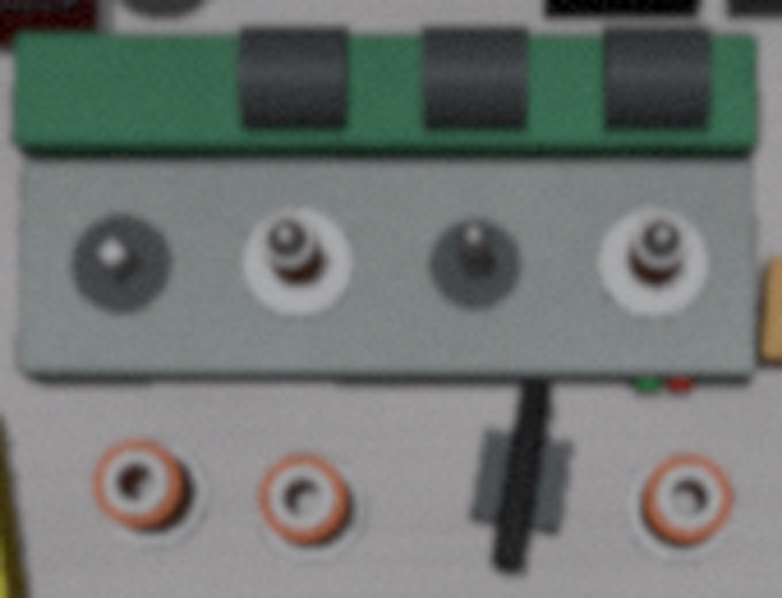

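View pics/c2.png

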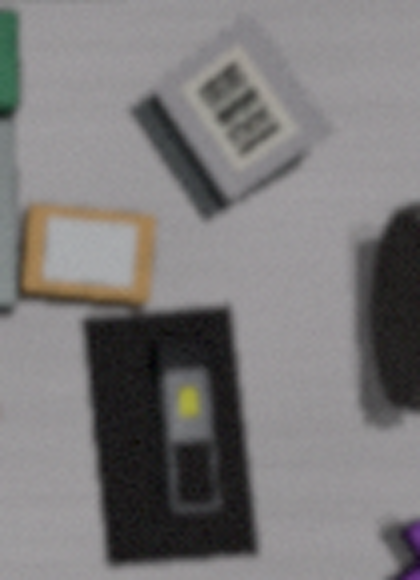

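Crop 1 shows fresh drum tops at (140,485), (305,500) and (687,498). It also shows the handle bar from (538,385) to (508,570), the worn flanges at (297,260) and (653,260), and the s1 foot at (475,264). The shaft is a diamond at about (112,250). Crop 2 shows the label centre at (247,108), the scanner lying nose up in the picture, with its tail at (195,512), and the carton beside the machine.

```bash
python3 - <<'E'
from h import *
c1=lambda x,y,z: ray('top',155+x/4.6-.4,90+y/4.6-.4,z)[:2].round(4)
c2=lambda x,y,z: ray('top',315+x/4-.4,95+y/4-.4,z)[:2].round(4)
for n,a in dict(s2fl=(297,260,.056),s0fl=(653,260,.056),s1disc=(475,264,.05),shdisc=(121,264,.05),s2tip=(288,234,.14),s1tip=(473,233,.14),s0tip=(660,236,.14),shtip=(112,250,.086),
 fA=(140,485,.075),fB=(305,500,.075),fC=(687,498,.075),bar1=(538,385,.076),bar2=(508,570,.076),hubL=(484,478,.04),hubR=(560,485,.04)).items(): print(n,c1(*a))
for n,a in dict(label=(247,108,.078),scTail=(195,512,.048),scTL=(163,370,.048),scTR=(212,370,.048),matTL=(83,320,.006),matTR=(230,306,.006),matBL=(108,563,.006),matBR=(257,552,.006),
 lt1=(238,46,.1),lt2=(300,132,.078),lt3=(243,170,.057),lt4=(182,82,.078),carton=(92,255,.045)).items(): print(n,c2(*a))
s=512/800
for n,p in dict(b1=(115,297),b2=(238,279),b3=(253,366),b4=(128,387)).items(): print(n,ray('top',p[0]*s,p[1]*s,.07)[:2].round(4))
print('tin',ray('top',167*s,217*s,.11)[:2])
for p in ((397,242),(397,270),(395,348),(487,430)):print(ray('side',p[0]*s,p[1]*s,.075)[:2].round(3))
E
```

```text
s2fl [0.615  0.0732]
s0fl [ 0.613  -0.1669]
s1disc [ 0.6126 -0.0467]
shdisc [0.6146 0.193 ]
s2tip [0.6131 0.0709]
s1tip [ 0.6128 -0.0465]
s0tip [ 0.6098 -0.165 ]
shtip [0.6161 0.1925]
fA [0.4611 0.1742]
fB [0.4502 0.0658]
fC [ 0.4494 -0.185 ]
bar1 [ 0.5252 -0.088 ]
bar2 [ 0.403  -0.0671]
hubL [ 0.4678 -0.0517]
hubR [ 0.4626 -0.1028]
label [ 0.6827 -0.4115]
scTail [ 0.3746 -0.3678]
scTL [ 0.4843 -0.3468]
scTR [ 0.484  -0.3846]
matTL [ 0.5305 -0.293 ]
matTR [ 0.5408 -0.4106]
matBL [ 0.3372 -0.3075]
matBR [ 0.3449 -0.4248]
lt1 [ 0.7249 -0.4007]
lt2 [ 0.6635 -0.4514]
lt3 [ 0.6392 -0.412 ]
lt4 [ 0.7037 -0.3623]
carton [ 0.5755 -0.295 ]
b1 [0.4796 0.5138]
b2 [0.513  0.2753]
b3 [0.3437 0.2432]
b4 [0.3056 0.4821]
tin [0.62787536 0.40353534]
[0.445 0.171]
[0.447 0.066]
[ 0.446 -0.185]
[ 0.643 -0.394]
```

>>> play_rows(
  plan=[0, 0, -19.7, -0.5535, -0.349, 0, 1, 0, 0, -19.7, -0.5535, -0.349, 0, 1, 0, 0, -19.7, -0.5535, -0.349, 0, 1, 0, 0, -19.7, -0.5535, -0.349, 0, 1, 0, 0, -19.7, -0.5535, -0.349, 0, 1, 0, 0, -19.7, -0.5535, -0.349, 0, 1, 0, 0, -19.7, -0.5535, -0.349, 0, 1, 0, 0, -19.7, -0.5535, -0.349, 0, 1, 0, 0, -19.7, -0.5535, -0.349, 0, 1, 0, 0, -19.7, -0.5535, -0.349, 0, 1, 0, 0, -19.7, -0.5535, -0.349, 0, 1, 0, 0, -19.7, -0.5535, -0.349, 0, 1, 0, 0, -19.7, -0.5535, -0.349, 0, 1, 0, 0, -19.7, -0.5535, -0.349, 0, 1, 0, 0, -19.7, -0.5535, -0.349, 0, 1, 0, 0, -19.7, -0.5535, -0.349, 0, 1],
  squeeze=50,
)

```text
clock: 2.1
position: [0.614, 0.0738, 0.2455]
ee_rot: [-0.0, 1.0, 0.0, 0.0]
ft_force: [0.2, -0.2, 0.5]
grip_width: 0.999
grasp_force: 0.0
```

>>> play_rows(
  plan=[0, 0, 0, 0, 0, 0.06, 1, 0, 0, 0, 0, 0, 0.12, 1, 0, 0, 0, 0, 0, 0.15, 1, 0, 0, 0, 0, 0, 0.15, 1, 0, 0, 0, 0, 0, 0.15, 1, 0, 0, 0, 0, 0, 0.15, 0.2, 0, 0, 0, 0, 0, 0.15, 0.2, 0, 0, 0, 0, 0, 0.15, 0.2, 0, 0, 0, 0, 0, 0.15, 0.2, 0, 0, 0, 0, 0, 0.15, 0.2, 0, 0, 0, 0, 0, 0.15, 0.2, 0, 0, 0, 0, 0, 0.12, 0.2, 0, 0, 0, 0, 0, 0.08, 0.2, 0, 0, 0, 0, 0, 0.03, 0.2, 0, 0, 0, 0, 0, 0.02, 0.2, 0, 0, 0, 0, 0, 0.02, 0.2],
)

```text
clock: 4.1
position: [0.6141, 0.0733, 0.2252]
ee_rot: [-0.0, 1.0, 0.0, 0.0]
ft_force: [-0.3, 0.0, -1.9]
grip_width: 0.396
grasp_force: 50.1
```

>>> play_rows(
  plan=[0, 0, 0, 0.211, 0.355, 0, 0.2, 0, 0, 0, 0.211, 0.355, 0, 0.2, 0, 0, 0, 0.211, 0.355, 0, 0.2, 0, 0, 0, 0.211, 0.355, 0, 0.2, 0, 0, 0, 0.211, 0.355, 0, 0.2, 0, 0, 0, 0.211, 0.355, 0, 0.2, 0, 0, 0, 0.211, 0.355, 0, 0.2, 0, 0, 0, 0.211, 0.355, 0, 0.2, 0, 0, 0, 0.211, 0.355, 0, 0.2, 0, 0, 0, 0.211, 0.355, 0.06, 0.2, 0, 0, 0, 0.211, 0.355, 0.12, 0.2, 0, 0, 0, 0.211, 0.355, 0.169, 0.2, 0, 0, 0, 0.211, 0.355, 0.169, 0.2, 0, 0, 0, 0.211, 0.355, 0.169, 0.65, 0, 0, 0, 0.211, 0.355, 0.169, 0.65, 0, 0, 0, 0.211, 0.355, 0.169, 0.65, 0, 0, 0, 0.211, 0.355, 0.12, 0.65, 0, 0, 0, 0.211, 0.355, 0.06, 0.65, 0, 0, 0, 0.211, 0.355, -0.02, 1, 0, 0, 0, 0.211, 0.355, -0.02, 1],
)

```text
clock: 6.6
position: [0.4042, 0.4294, 0.2507]
ee_rot: [0.0, 1.0, 0.003, 0.002]
ft_force: [-0.4, -0.1, -0.1]
grip_width: 0.996
grasp_force: 0.0
```

>>> play_rows(
  plan=[0, 0, 0, -0.2095, -0.594, 0, 1, 0, 0, 0, -0.2095, -0.594, 0, 1, 0, 0, 0, -0.2095, -0.594, 0, 1, 0, 0, 0, -0.2095, -0.594, 0, 1, 0, 0, 0, -0.2095, -0.594, 0, 1, 0, 0, 0, -0.2095, -0.594, 0, 1, 0, 0, 0, -0.2095, -0.594, 0, 1, 0, 0, 0, -0.2095, -0.594, 0, 1, 0, 0, 0, -0.2095, -0.594, 0, 1, 0, 0, 0, -0.2095, -0.594, 0, 1, 0, 0, 0, -0.2095, -0.594, 0, 1, 0, 0, 0, -0.2095, -0.594, 0, 1, 0, 0, 0, -0.2095, -0.594, 0, 1, 0, 0, 0, -0.2095, -0.594, 0, 1],
)

```text
clock: 8.35
position: [0.6127, -0.1641, 0.2454]
ee_rot: [-0.001, 1.0, 0.0, 0.0]
ft_force: [0.4, 0.7, 0.5]
grip_width: 0.998
grasp_force: 0.0
```

>>> play_rows(
  plan=[0, 0, 0, 0, 0, 0.06, 1, 0, 0, 0, 0, 0, 0.12, 1, 0, 0, 0, 0, 0, 0.15, 1, 0, 0, 0, 0, 0, 0.15, 1, 0, 0, 0, 0, 0, 0.15, 0.2, 0, 0, 0, 0, 0, 0.15, 0.2, 0, 0, 0, 0, 0, 0.15, 0.2, 0, 0, 0, 0, 0, 0.15, 0.2, 0, 0, 0, 0, 0, 0.15, 0.2, 0, 0, 0, 0, 0, 0.15, 0.2, 0, 0, 0, 0, 0, 0.12, 0.2, 0, 0, 0, 0, 0, 0.08, 0.2, 0, 0, 0, 0, 0, 0.03, 0.2, 0, 0, 0, 0, 0, 0.02, 0.2, 0, 0, 0, 0, 0, 0.02, 0.2],
)

```text
clock: 10.22
position: [0.6128, -0.1657, 0.2257]
ee_rot: [-0.0, 1.0, 0.0, 0.001]
ft_force: [-0.6, 0.5, -1.0]
grip_width: 0.412
grasp_force: 50.3
```

>>> play_rows(
  plan=[0, 0, 0, 0.196, 0.494, 0, 0.2, 0, 0, 0, 0.196, 0.494, 0, 0.2, 0, 0, 0, 0.196, 0.494, 0, 0.2, 0, 0, 0, 0.196, 0.494, 0, 0.2, 0, 0, 0, 0.196, 0.494, 0, 0.2, 0, 0, 0, 0.196, 0.494, 0, 0.2, 0, 0, 0, 0.196, 0.494, 0, 0.2, 0, 0, 0, 0.196, 0.494, 0, 0.2, 0, 0, 0, 0.196, 0.494, 0, 0.2, 0, 0, 0, 0.196, 0.494, 0, 0.2, 0, 0, 0, 0.196, 0.494, 0, 0.2, 0, 0, 0, 0.196, 0.494, 0.06, 0.2, 0, 0, 0, 0.196, 0.494, 0.12, 0.2, 0, 0, 0, 0.196, 0.494, 0.169, 0.2, 0, 0, 0, 0.196, 0.494, 0.169, 0.2, 0, 0, 0, 0.196, 0.494, 0.169, 0.65, 0, 0, 0, 0.196, 0.494, 0.169, 0.65, 0, 0, 0, 0.196, 0.494, 0.169, 0.65, 0, 0, 0, 0.196, 0.494, 0.1, 0.65, 0, 0, 0, 0.196, 0.494, 0.04, 0.65],
)

```text
clock: 12.72
position: [0.4163, 0.328, 0.1832]
ee_rot: [-0.0, 1.0, -0.0, -0.0]
ft_force: [2.2, 1.3, 0.7]
grip_width: 0.651
grasp_force: 0.0
```

```bash
python3 - <<'E'
from h import *
o=status.get_obs();print(o['position'])
a=snap('top','top1')[90:270,60:325]; cv2.imwrite('pics/c3.png',cv2.resize(a[:,:,::-1],None,fx=3,fy=3,interpolation=cv2.INTER_CUBIC))
E
```

```text
[0.41633404 0.32796562 0.18318774]
```

View pics/c3.png

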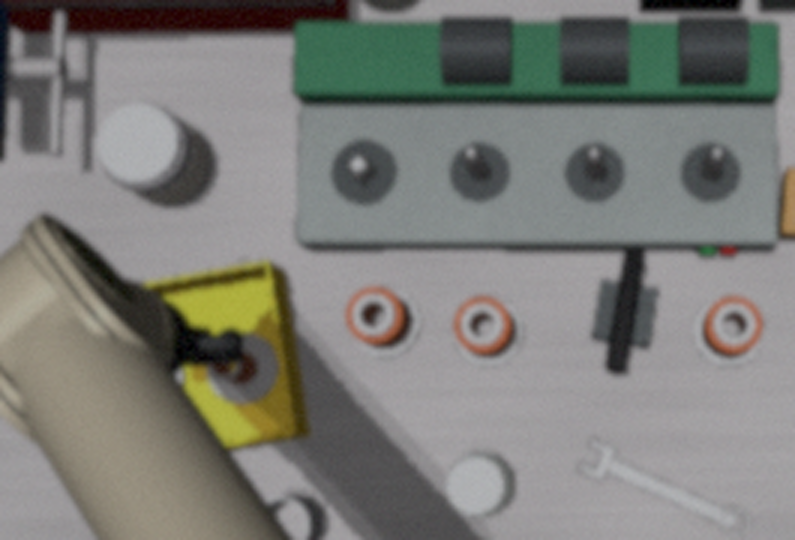

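All four posts on the machine are bare, and the second worn bobbin stands in the bin. The fresh bobbins at (376,316), (483,325) and (733,325) and the handle at (625,312) haven't moved. Next I refine the centres and look at the shaft's angle.

```bash
cat >> h.py <<'E'
def rings(im,n='top',z=.075):
    hsv=cv2.cvtColor(im,cv2.COLOR_RGB2HSV); out=[]
    k=((hsv[...,0]<14)&(hsv[...,1]>75)&(hsv[...,2]>100)).astype('u1')
    N,l,s,c=cv2.connectedComponentsWithStats(k)
    for i in range(1,N):
        if 25<s[i,4]<600:
            pts=np.argwhere(l==i)[:,::-1].astype(np.float32)
            (x,y),r=cv2.minEnclosingCircle(pts); p=ray(n,x,y,z)
            if .35<p[0]<.75 and -.3<p[1]<.3: out.append((p[:2].round(4),round(r,1),s[i,4],(round(x),round(y))))
    return out
E
python3 - <<'E'
from h import *
im=cv2.imread('pics/top1.png')[:,:,::-1].copy()
for r in rings(im): print(r)
im0=cv2.imread('pics/side0.png')[:,:,::-1].copy()
a=cv2.resize(im[118:162,165:200],None,fx=10,fy=10,interpolation=cv2.INTER_CUBIC)
print(proj('side',[.615,.193,.05])); u,v=map(int,proj('side',[.615,.193,.068]))
b=cv2.resize(im0[v-22:v+22,u-18:u+18],None,fx=10,fy=10,interpolation=cv2.INTER_CUBIC)
print(u,v)
cv2.imwrite('pics/c4.png',np.hstack([a,b])[:,:,::-1])
E
```

```text
(array([0.462 , 0.1755]), 9.4, np.int32(101), (185, 195))
(array([0.4507, 0.0668]), 9.5, np.int32(112), (221, 198))
(array([ 0.449 , -0.1851]), 9.5, np.int32(111), (304, 198))
(np.float64(293.5227919517036), np.float64(156.42797809853627))
293 153
```

View pics/c4.png

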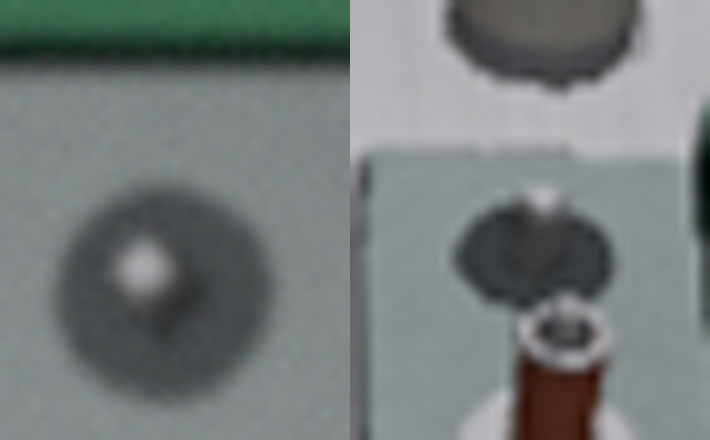

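>>> play_rows(
  plan=[0, 0, 0, -0.0445, -0.153, -0.015, 1, 0, 0, 0, -0.0445, -0.153, -0.015, 1, 0, 0, 0, -0.0445, -0.153, -0.015, 1, 0, 0, 0, -0.0445, -0.153, -0.015, 1, 0, 0, 0, -0.0445, -0.153, 0.04, 1, 0, 0, 0, -0.0445, -0.153, 0.1, 1, 0, 0, 0, -0.0445, -0.153, 0.14, 1, 0, 0, 0, -0.0445, -0.153, 0.14, 1, 0, 0, 0, -0.0445, -0.153, 0.14, 0.4, 0, 0, 0, -0.0445, -0.153, 0.14, 0.4, 0, 0, 0, -0.0445, -0.153, 0.14, 0.4, 0, 0, 0, -0.0445, -0.153, 0.14, 0.4, 0, 0, 0, -0.0445, -0.153, 0.14, 0.4, 0, 0, 0, -0.0445, -0.153, 0.1, 0.4, 0, 0, 0, -0.0445, -0.153, 0.04, 0.4, 0, 0, 0, -0.0445, -0.153, -0.02, 0.4, 0, 0, 0, -0.0445, -0.153, -0.04, 0.4, 0, 0, 0, -0.0445, -0.153, -0.04, 0.4],
)

```text
clock: 15.02
position: [0.4619, 0.1757, 0.2238]
ee_rot: [0.0, 1.0, 0.001, 0.002]
ft_force: [0.8, -0.1, -4.3]
grip_width: 0.676
grasp_force: 55.8
```

>>> play_rows(
  plan=[0, 0, 0, -0.1525, -0.102, 0, 0.4, 0, 0, 0, -0.1525, -0.102, 0, 0.4, 0, 0, 0, -0.1525, -0.102, 0, 0.4, 0, 0, 0, -0.1525, -0.102, 0, 0.4, 0, 0, 0, -0.1525, -0.102, 0, 0.4, 0, 0, 0, -0.1525, -0.102, 0.03, 0.4, 0, 0, 0, -0.1525, -0.102, 0.045, 0.4, 0, 0, 0, -0.1525, -0.102, 0.06, 0.4, 0, 0, 0, -0.1525, -0.102, 0.075, 0.4, 0, 0, 0, -0.1525, -0.102, 0.09, 0.4, 0, 0, 0, -0.1525, -0.102, 0.105, 0.4, 0, 0, 0, -0.1525, -0.102, 0.12, 0.4, 0, 0, 0, -0.1525, -0.102, 0.127, 0.4, 0, 0, 0, -0.1525, -0.102, 0.13, 0.4, 0, 0, 0, -0.1525, -0.102, 0.13, 0.4],
)

```text
clock: 16.9
position: [0.6132, 0.0732, 0.0941]
ee_rot: [0.0, 1.0, 0.001, -0.001]
ft_force: [-17.5, -1.7, 26.6]
grip_width: 0.682
grasp_force: 57.9
```

>>> play_rows(
  plan=[0, 0, 0, 0, 0, 0, 1, 0, 0, 0, 0, 0, 0, 1, 0, 0, 0, 0, 0, 0, 1, 0, 0, 0, 0, 0, -0.06, 1, 0, 0, 0, 0, 0, -0.11, 1, 0, 0, 0, 0.15, -0.0075, -0.11, 1, 0, 0, 0, 0.163, -0.0075, -0.11, 1, 0, 0, 0, 0.163, -0.0075, -0.11, 1, 0, 0, 0, 0.163, -0.0075, -0.11, 1],
)

```text
clock: 18.02
position: [0.4489, 0.0659, 0.2016]
ee_rot: [-0.0, 1.0, 0.001, 0.0]
ft_force: [-0.1, 0.5, 0.4]
grip_width: 0.994
grasp_force: 0.0
```

```bash
python3 - <<'E'
from h import *
o=status.get_obs();print(o['position'])
im=snap('top','top2')
for z in(.075,.125):
  for r in rings(im,z=z): print(z,r)
a=im[90:240,160:330]; cv2.imwrite('pics/c5.png',cv2.resize(a[:,:,::-1],None,fx=4,fy=4,interpolation=cv2.INTER_CUBIC))
E
```

```text
[0.44888561 0.06594272 0.20155259]
0.075 (array([0.6237, 0.0765]), 9.7, np.int32(89), (218, 142))
0.075 (array([ 0.449 , -0.1851]), 9.5, np.int32(112), (304, 198))
0.125 (array([0.6121, 0.0715]), 9.7, np.int32(89), (218, 142))
0.125 (array([ 0.4438, -0.1805]), 9.5, np.int32(112), (304, 198))
```

View pics/c5.png

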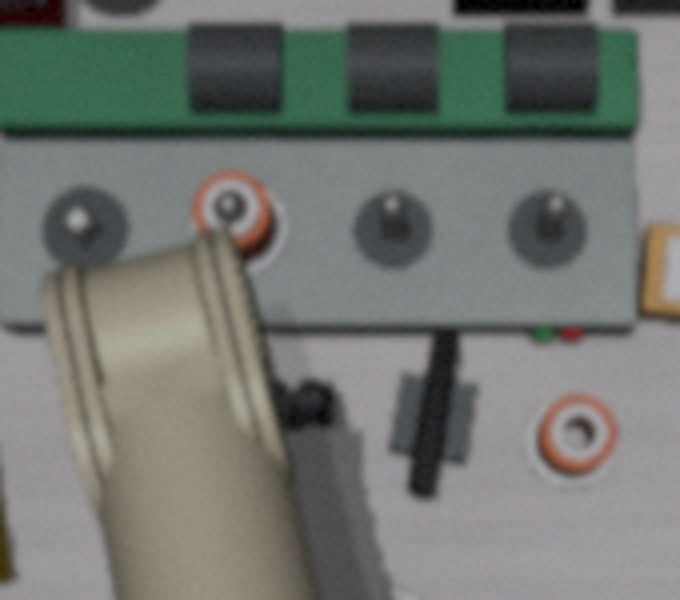

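A is seated: its ring reads (0.612, 0.0715) at z 0.125. The gripper hangs over B, and C and the handle haven't moved.

>>> play_rows(
  plan=[0, 0, 0, 0, 0, 0.06, 1, 0, 0, 0, 0, 0, 0.12, 1, 0, 0, 0, 0, 0, 0.16, 1, 0, 0, 0, 0, 0, 0.16, 1, 0, 0, 0, 0, 0, 0.16, 0.4, 0, 0, 0, 0, 0, 0.16, 0.4, 0, 0, 0, 0, 0, 0.16, 0.4, 0, 0, 0, 0, 0, 0.16, 0.4, 0, 0, 0, 0, 0, 0.16, 0.4, 0, 0, 0, 0, 0, 0.12, 0.4, 0, 0, 0, 0, 0, 0.06, 0.4, 0, 0, 0, 0, 0, 0, 0.4, 0, 0, 0, 0, 0, -0.02, 0.4, 0, 0, 0, 0, 0, -0.02, 0.4],
)

```text
clock: 19.82
position: [0.4516, 0.066, 0.2237]
ee_rot: [0.0, 1.0, 0.001, 0.002]
ft_force: [0.2, -0.4, -2.6]
grip_width: 0.672
grasp_force: 55.0
```

>>> play_rows(
  plan=[0, 0, 0, -0.16, -0.1125, 0, 0.4, 0, 0, 0, -0.16, -0.1125, 0, 0.4, 0, 0, 0, -0.16, -0.1125, 0, 0.4, 0, 0, 0, -0.16, -0.1125, 0, 0.4, 0, 0, 0, -0.16, -0.1125, 0, 0.4, 0, 0, 0, -0.16, -0.1125, 0.03, 0.4, 0, 0, 0, -0.16, -0.1125, 0.045, 0.4, 0, 0, 0, -0.16, -0.1125, 0.06, 0.4, 0, 0, 0, -0.16, -0.1125, 0.075, 0.4, 0, 0, 0, -0.16, -0.1125, 0.09, 0.4, 0, 0, 0, -0.16, -0.1125, 0.105, 0.4, 0, 0, 0, -0.16, -0.1125, 0.12, 0.4, 0, 0, 0, -0.16, -0.1125, 0.127, 0.4, 0, 0, 0, -0.16, -0.1125, 0.13, 0.4, 0, 0, 0, -0.16, -0.1125, 0.13, 0.4],
)

```text
clock: 21.7
position: [0.6104, -0.0467, 0.0937]
ee_rot: [0.0, 1.0, 0.001, -0.0]
ft_force: [-15.9, 2.3, 24.8]
grip_width: 0.673
grasp_force: 57.1
```

>>> play_rows(
  plan=[0, 0, 0, 0, 0, 0, 1, 0, 0, 0, 0, 0, 0, 1, 0, 0, 0, 0, 0, 0, 1, 0, 0, 0, 0, 0, -0.06, 1, 0, 0, 0, 0, 0, -0.11, 1, 0, 0, 0, 0.162, -0.1383, -0.11, 1, 0, 0, 0, 0.162, -0.1383, -0.11, 1, 0, 0, 0, 0.162, -0.1383, -0.11, 1, 0, 0, 0, 0.162, -0.1383, -0.11, 1, 0, 0, 0, 0.162, -0.1383, -0.11, 1],
)

```text
clock: 22.95
position: [0.448, -0.186, 0.2016]
ee_rot: [0.001, 1.0, 0.0, 0.001]
ft_force: [0.2, 1.0, -0.1]
grip_width: 0.998
grasp_force: 0.0
```

```bash
python3 - <<'E'
from h import *
o=status.get_obs();print(o['position'])
im=snap('top','top3'); sm=snap('side','side3')
for r in rings(im): print(r)
for r in rings(im,z=.125): print(r)
a=im[90:240,160:330]; b=sm[130:280,190:360]
cv2.imwrite('pics/c6.png',cv2.resize(np.hstack([a,b])[:,:,::-1],None,fx=2.35,fy=2.35,interpolation=cv2.INTER_CUBIC))
E
```

```text
[ 0.44796217 -0.18600404  0.20160138]
(array([0.6236, 0.0767]), 9.7, np.int32(113), (217, 142))
(array([ 0.619 , -0.0468]), 9.7, np.int32(114), (258, 143))
(array([0.612 , 0.0717]), 9.7, np.int32(113), (217, 142))
(array([ 0.6075, -0.0472]), 9.7, np.int32(114), (258, 143))
```

View pics/c6.png

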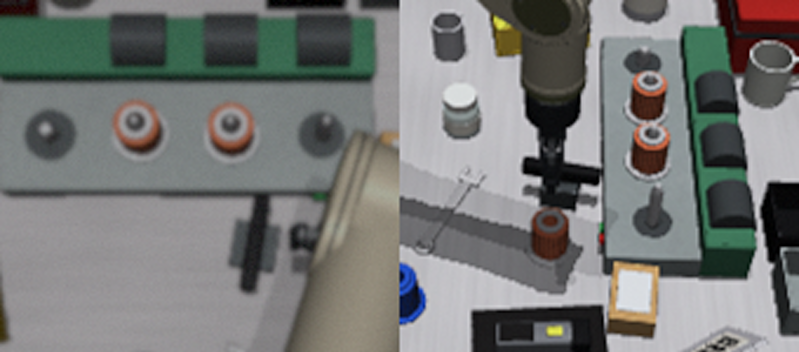

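Both bobbins look seated in both views, and C stands under the gripper.

>>> play_rows(
  plan=[0, 0, 0, 0, 0, 0.06, 1, 0, 0, 0, 0, 0, 0.12, 1, 0, 0, 0, 0, 0, 0.16, 1, 0, 0, 0, 0, 0, 0.16, 1, 0, 0, 0, 0, 0, 0.16, 0.4, 0, 0, 0, 0, 0, 0.16, 0.4, 0, 0, 0, 0, 0, 0.16, 0.4, 0, 0, 0, 0, 0, 0.16, 0.4, 0, 0, 0, 0, 0, 0.16, 0.4, 0, 0, 0, 0, 0, 0.12, 0.4, 0, 0, 0, 0, 0, 0.06, 0.4, 0, 0, 0, 0, 0, 0, 0.4, 0, 0, 0, 0, 0, -0.02, 0.4, 0, 0, 0, 0, 0, -0.02, 0.4],
)

```text
clock: 24.8
position: [0.4497, -0.1852, 0.2237]
ee_rot: [-0.0, 1.0, 0.0, 0.003]
ft_force: [0.5, -0.2, -2.3]
grip_width: 0.681
grasp_force: 55.1
```

>>> play_rows(
  plan=[0, 0, 0, -0.16, 0.019, 0, 0.4, 0, 0, 0, -0.16, 0.019, 0, 0.4, 0, 0, 0, -0.16, 0.019, 0, 0.4, 0, 0, 0, -0.16, 0.019, 0, 0.4, 0, 0, 0, -0.16, 0.019, 0, 0.4, 0, 0, 0, -0.16, 0.019, 0.03, 0.4, 0, 0, 0, -0.16, 0.019, 0.045, 0.4, 0, 0, 0, -0.16, 0.019, 0.06, 0.4, 0, 0, 0, -0.16, 0.019, 0.075, 0.4, 0, 0, 0, -0.16, 0.019, 0.09, 0.4, 0, 0, 0, -0.16, 0.019, 0.105, 0.4, 0, 0, 0, -0.16, 0.019, 0.12, 0.4, 0, 0, 0, -0.16, 0.019, 0.127, 0.4, 0, 0, 0, -0.16, 0.019, 0.13, 0.4, 0, 0, 0, -0.16, 0.019, 0.13, 0.4],
)

```text
clock: 26.68
position: [0.6088, -0.1661, 0.0935]
ee_rot: [0.0, 1.0, 0.001, 0.0]
ft_force: [-8.7, 3.6, 20.9]
grip_width: 0.675
grasp_force: 56.7
```

>>> play_rows(
  plan=[0, 0, 0, 0, 0, 0, 1, 0, 0, 0, 0, 0, 0, 1, 0, 0, 0, 0, 0, 0, 1, 0, 0, 0, 0, 0, -0.06, 1, 0, 0, 0, 0, 0, -0.11, 1, 0, 0, 0, 0.16, -0.1, -0.11, 1, 0, 0, 0, 0.16, -0.1, -0.11, 1, 0, 0, 0, 0.16, -0.1, -0.11, 1, 0, 0, 0, 0.16, -0.1, -0.11, 1, 0, 0, 0, 0.16, -0.1, -0.11, 1],
)

```text
clock: 27.92
position: [0.4489, -0.2657, 0.2014]
ee_rot: [0.0, 1.0, 0.0, 0.0]
ft_force: [-0.2, 0.1, -0.2]
grip_width: 0.998
grasp_force: 0.0
```

```bash
python3 - <<'E'
from h import *
o=status.get_obs();print(o['position'])
ims=[viewer.camera('top').astype(float) for _ in range(5)]
im=np.mean(ims,0).astype('u1'); cv2.imwrite('pics/top4.png',im[:,:,::-1])
s=np.mean([viewer.camera('side').astype(float) for _ in range(5)],0).astype('u1'); cv2.imwrite('pics/side4.png',s[:,:,::-1])
for r in rings(im,z=.125): print(r)
# handle bar: dark pixels near
g=im.max(2); k=np.zeros_like(g); k[172:222,250:285]=(g[172:222,250:285]<60)
N,l,st,c=cv2.connectedComponentsWithStats(k); i=1+st[1:,4].argmax()
pts=np.argwhere(l==i)[:,::-1].astype(np.float32); w=np.array([ray('top',*p,.076)[:2] for p in pts])*1000
print(cv2.minAreaRect(w.astype(np.float32)), w.mean(0))
a=cv2.resize(im[118:162,165:200],None,fx=10,fy=10,interpolation=cv2.INTER_CUBIC)
b=cv2.resize(s[131:175,275:311],None,fx=10,fy=10,interpolation=cv2.INTER_CUBIC)
p=np.hstack([a,b]); p=np.clip((p.astype(float)-20)*1.6,0,255).astype('u1')
cv2.imwrite('pics/c7.png',p[:,:,::-1])
E
```

```text
[ 0.44892046 -0.26570466  0.20143397]
(array([0.612 , 0.0718]), 9.6, np.int32(109), (217, 142))
(array([ 0.6075, -0.0473]), 9.7, np.int32(115), (258, 143))
(array([ 0.606 , -0.1659]), 9.7, np.int32(119), (298, 143))
((467.399169921875, -76.48224639892578), (25.784887313842773, 128.02993774414062), 80.10792541503906) [465.72927778 -76.80282514]
```

View pics/c7.png

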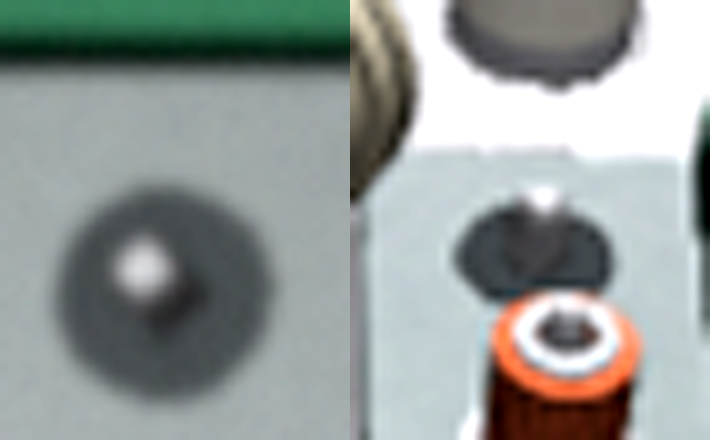

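The shaft's foot disc is at (165,293) in the left part. The side view suggests one edge faces the camera, so the angle is roughly diamond. I'll fit a shaded box model to both pictures for a number.

```bash
cat > fit.py <<'E'
from h import *
from scipy.optimize import minimize
S=8
def faces(x,y,th):
    c,s=np.cos(th),np.sin(th); R=np.array([[c,-s],[s,c]])
    q=lambda h,z:[np.r_[R@np.array(p)*h+[x,y],z] for p in((1,1),(-1,1),(-1,-1),(1,-1))]
    b,m,t=q(.01,.05),q(.01,.076),q(.006,.086); F=[]
    for lo,hi in((b,m),(m,t)):
        for i in range(4): F.append([lo[i],lo[(i+1)%4],hi[(i+1)%4],hi[i]])
    return F+[t]
def model(n,box,x,y,th,blur):
    u0,v0,u1,v1=box; m=viewer.camera_model(n); C=-np.array(m['R']).T@m['t']
    sh=((v1-v0)*S,(u1-u0)*S); P=lambda L:np.int32([[ (a-u0+.5)*S*16,(b-v0+.5)*S*16] for a,b in (proj(n,X) for X in L)])
    lab=np.zeros(sh,'u1'); a=np.linspace(0,6.28,60)
    cv2.fillPoly(lab,[P([[x+.032*np.cos(k),y+.032*np.sin(k),.05] for k in a])],1,shift=4)
    k=2
    for f in faces(x,y,th):
        nrm=np.cross(f[1]-f[0],f[2]-f[1]); ctr=np.mean(f,0)
        if nrm@(C-ctr)>0: cv2.fillPoly(lab,[P(f)],k,shift=4); k+=1
    return np.array([cv2.resize(cv2.GaussianBlur((lab==i).astype(np.float32),(0,0),blur*S),(u1-u0,v1-v0),interpolation=cv2.INTER_AREA).ravel() for i in range(k)]).T
def cost(p,n,box,im,full=False):
    x,y=p; best=[]
    return 0
def run(n,box,im):
    g=im[box[1]:box[3],box[0]:box[2]].astype(float).mean(2).ravel(); out=[]
    for d in range(0,90,5):
        def f(p):
            A=model(n,box,p[0],p[1],np.radians(d),.9); s=np.linalg.lstsq(A,g,rcond=None)[0]; return np.mean((A@s-g)**2)
        r=minimize(f,[.613,.193],method='Nelder-Mead',options=dict(initial_simplex=[[.613,.193],[.617,.193],[.613,.197]],maxiter=35)); out.append((d,round(r.fun,2),r.x.round(4)))
    for o in out: print(n,*o)
if __name__=='__main__':
    im=cv2.imread('pics/top4.png'); s=cv2.imread('pics/side4.png')
    run('top',(168,134,196,160),im); run('side',(285,147,302,162),s)
E
python3 fit.py
```

```text
Traceback (most recent call last):
  File "fit.py", line 33, in <module>
    run('top',(168,134,196,160),im); run('side',(285,147,302,162),s)
    ~~~^^^^^^^^^^^^^^^^^^^^^^^^^^^^
  File "fit.py", line 29, in run
    r=minimize(f,[.613,.193],method='Nelder-Mead',options=dict(initial_simplex=[[.613,.193],[.617,.193],[.613,.197]],maxiter=35)); out.append((d,round(r.fun,2),r.x.round(4)))
  File "fit.py", line 28, in f
    A=model(n,box,p[0],p[1],np.radians(d),.9); s=np.linalg.lstsq(A,g,rcond=None)[0]; return np.mean((A@s-g)**2)
  File "fit.py", line 15, in model
    cv2.fillPoly(lab,[P([[x+.032*np.cos(k),y+.032*np.sin(k),.05] for k in a])],1,shift=4)
                      ~^^^^^^^^^^^^^^^^^^^^^^^^^^^^^^^^^^^^^^^^^^^^^^^^^^^^^^
  File "fit.py", line 13, in <lambda>
    sh=((v1-v0)*S,(u1-u0)*S); P=lambda L:np.int32([[ (a-u0+.5)*S*16,(b-v0+.5)*S*16] for a,b in (proj(n,X) for X in L)])
                                                                                               ^^^^^^^^^^^^^^^^^^^^^^
  File "fit.py", line 13, in <genexpr>
    sh=((v1-v0)*S,(u1-u0)*S); P=lambda L:np.int32([[ (a-u0+.5)*S*16,(b-v0+.5)*S*16] for a,b in (proj(n,X) for X in L)])
                                                                                                ~~~~^^^^^
  File "h.py", line 10, in proj
    m=viewer.camera_model(n); p=np.array(m['R'])@np.array(X)+np.array(m['t'])
ValueError: time passes only in moves, steps and waits
```

```bash
sed -i 's/^from workcell.*/&\n_M={}\ndef cm(n):\n    if n not in _M: _M[n]=viewer.camera_model(n)\n    return _M[n]/; s/m=viewer.camera_model(n)/m=cm(n)/' h.py; sed -i 's/viewer.camera_model/cm/; /^def cost/,/return 0/d' fit.py; time python3 fit.py
```

```text
top 0 21.15 [0.615  0.1931]
top 5 20.77 [0.6151 0.193 ]
top 10 20.73 [0.6154 0.1929]
top 15 20.35 [0.6155 0.1929]
top 20 19.93 [0.6153 0.193 ]
top 25 18.92 [0.6151 0.1931]
top 30 18.47 [0.615  0.1931]
top 35 18.08 [0.6151 0.1932]
top 40 18.38 [0.6154 0.1929]
top 45 18.46 [0.6155 0.1929]
top 50 18.35 [0.6151 0.1931]
top 55 18.37 [0.6151 0.1933]
top 60 19.1 [0.615  0.1931]
top 65 19.44 [0.6151 0.1933]
top 70 19.97 [0.6151 0.1933]
top 75 20.98 [0.6155 0.1931]
top 80 20.75 [0.6151 0.1932]
top 85 20.82 [0.6151 0.1933]
side 0 337.04 [0.6121 0.1986]
side 5 338.7 [0.6121 0.1986]
side 10 337.73 [0.6121 0.1985]
side 15 338.38 [0.6121 0.1985]
side 20 338.42 [0.6121 0.1986]
side 25 336.89 [0.6121 0.1986]
side 30 336.54 [0.6121 0.1986]
side 35 333.51 [0.6124 0.1986]
side 40 330.88 [0.6123 0.1986]
side 45 332.79 [0.6121 0.1985]
side 50 332.53 [0.6124 0.1986]
side 55 334.89 [0.6124 0.1985]
side 60 335.69 [0.6123 0.1986]
side 65 335.6 [0.6124 0.1986]
side 70 334.99 [0.6121 0.1985]
side 75 339.19 [0.6124 0.1985]
side 80 336.94 [0.6123 0.1986]
side 85 337.42 [0.6123 0.1986]
real	0m20.535s
user	0m20.475s
sys	0m0.114s
```

The angle is about 43°. I'll grip the handle across its bar, whose yaw is -10°.

>>> play_rows(
  plan=[0, 0, 10, -0.017, 0.1895, 0, 1, 0, 0, 10, -0.017, 0.1895, 0, 1, 0, 0, 10, -0.017, 0.1895, 0, 1, 0, 0, 10, -0.017, 0.1895, 0, 1, 0, 0, 10, -0.017, 0.1895, 0, 1, 0, 0, 10, -0.017, 0.1895, 0.06, 1, 0, 0, 10, -0.017, 0.1895, 0.11, 1, 0, 0, 10, -0.017, 0.1895, 0.139, 1, 0, 0, 10, -0.017, 0.1895, 0.139, 1, 0, 0, 10, -0.017, 0.1895, 0.139, 0, 0, 0, 10, -0.017, 0.1895, 0.139, 0, 0, 0, 10, -0.017, 0.1895, 0.139, 0, 0, 0, 10, -0.017, 0.1895, 0.139, 0, 0, 0, 10, -0.017, 0.1895, 0.139, 0, 0, 0, 10, -0.017, 0.1895, 0.139, 0, 0, 0, 10, -0.017, 0.1895, 0.139, 0, 0, 0, 10, -0.017, 0.1895, 0.1, 0, 0, 0, 10, -0.017, 0.1895, 0.04, 0, 0, 0, 10, -0.017, 0.1895, 0.02, 0],
  squeeze=100,
)

```text
clock: 30.8
position: [0.4666, -0.0767, 0.1843]
ee_rot: [0.087, 0.996, 0.001, 0.002]
ft_force: [0.7, 1.0, -6.3]
grip_width: 0.243
grasp_force: 99.9
```

>>> play_rows(
  plan=[0, 0, 0, 0, 0, -0.06, 0, 0, 0, 10, 0, 0, -0.075, 0, 0, 0, 20, -0.0971, 0.2903, -0.075, 0, 0, 0, 30, -0.0971, 0.2903, -0.075, 0, 0, 0, 37, -0.0971, 0.2903, -0.075, 0, 0, 0, 37, -0.0971, 0.2903, -0.075, 0, 0, 0, 37, -0.0971, 0.2903, -0.075, 0, 0, 0, 37, -0.0971, 0.2903, -0.075, 0, 0, 0, 37, -0.0971, 0.2903, -0.075, 0, 0, 0, 37, -0.0971, 0.2903, -0.075, 0, 0, 0, 37, -0.0971, 0.2903, -0.02, 0, 0, 0, 37, -0.0971, 0.2903, 0.02, 0, 0, 0, 37, -0.0971, 0.2903, 0.029, 0, 0, 0, 37, -0.0971, 0.2903, 0.029, 0, 0, 0, 37, -0.0971, 0.2903, 0.029, 0],
)

```text
clock: 32.67
position: [0.6128, 0.1926, 0.1546]
ee_rot: [0.399, 0.917, 0.001, 0.001]
ft_force: [-0.0, 0.5, -3.8]
grip_width: 0.242
grasp_force: 100.1
```

>>> play_rows(
  plan=[0, 0, 0, 0, 0, 0.005, 0, 0, 0, 0, 0, 0, 0.009, 0, 0, 0, 0, 0, 0, 0.012, 0, 0, 0, 0, 0, 0, 0.014, 0, 0, 0, 0, 0, 0, 0.014, 0],
)

```text
clock: 33.3
position: [0.6124, 0.1931, 0.1388]
ee_rot: [0.399, 0.917, 0.001, 0.001]
ft_force: [4.2, 2.5, -2.2]
grip_width: 0.239
grasp_force: 100.7
```

>>> play_rows(
  plan=[0, 0, 0, 0, 0, 0.004, 0, 0, 0, 0, 0, 0, 0.008, 0, 0, 0, 0, 0, 0, 0.012, 0, 0, 0, 0, 0, 0, 0.016, 0, 0, 0, 0, 0, 0, 0.016, 0],
)

```text
clock: 33.92
position: [0.6124, 0.1938, 0.1224]
ee_rot: [0.398, 0.917, 0.001, 0.001]
ft_force: [7.8, 6.0, -4.7]
grip_width: 0.234
grasp_force: 100.3
```

>>> play_rows(
  plan=[0, 0, 0, 0, 0, 0.004, 0, 0, 0, 0, 0, 0, 0.007, 0, 0, 0, 0, 0, 0, 0.009, 0, 0, 0, 0, 0, 0, 0.01, 0, 0, 0, 0, 0, 0, 0.01, 0],
)

```text
clock: 34.55
position: [0.6127, 0.1938, 0.1134]
ee_rot: [0.398, 0.917, 0.002, 0.001]
ft_force: [4.6, 4.9, 3.3]
grip_width: 0.236
grasp_force: 101.4
```

>>> play_rows(
  plan=[0, 0, 0, 0, 0, 0.003, 0, 0, 0, 0, 0, 0, 0.003, 0, 0, 0, 0, 0, 0, 0.003, 1, 0, 0, 0, 0, 0, 0.003, 1, 0, 0, 0, 0, 0, 0.003, 1, 0, 0, 0, 0, 0, 0.003, 1],
)

```text
clock: 35.3
position: [0.6115, 0.1923, 0.1089]
ee_rot: [0.399, 0.917, -0.0, -0.0]
ft_force: [-0.1, 0.5, 0.1]
grip_width: 0.999
grasp_force: 0.0
```

```bash
python3 - <<'E'
from h import *
o=status.get_obs();print(o['position'],o['ft_force'],o['grip_width'],o['joint_pos'].round(2))
E
```

```text
[0.61145948 0.1923281  0.10894609] [-0.05262738  0.45572293  0.06143718] 0.9988732239984025 [-0.75  0.5   0.49  1.59 -0.26  1.11  0.56]
```

>>> play_rows(
  plan=[0, 0, 0, 0, 0, -0.06, 1, 0, 0, 0, 0, 0, -0.12, 1, 0, 0, 0, 0, 0, -0.14, 1, 0, 0, -10, 0.077, -0.218, -0.14, 1, 0, 0, -20, 0.077, -0.218, -0.14, 1, 0, 0, -30, 0.077, -0.218, -0.14, 1, 0, 0, -40, 0.077, -0.218, -0.14, 1, 0, 0, -47, 0.077, -0.218, -0.14, 1, 0, 0, -47, 0.077, -0.218, -0.14, 1, 0, 0, -47, 0.077, -0.218, -0.14, 1],
)

```text
clock: 36.55
position: [0.4, 0.1002, 0.2492]
ee_rot: [0.001, 1.0, -0.0, -0.0]
ft_force: [-0.5, -0.9, -0.5]
grip_width: 0.999
grasp_force: 0.0
```

```bash
python3 - <<'E'
from h import *
o=status.get_obs();print(o['position'],o['ee_rot'].round(3))
im=snap('top','top5'); sm=snap('side','side5')
for r in rings(im,z=.125): print(r)
a=im[95:245,160:420]; b=sm[110:310,160:420]
cv2.imwrite('pics/c8.png',cv2.resize(np.vstack([a,b])[:,:,::-1],None,fx=1.7,fy=1.7,interpolation=cv2.INTER_CUBIC))
cv2.imwrite('pics/c9.png',cv2.resize(sm[240:300,200:370][:,:,::-1],None,fx=4.7,fy=4.7,interpolation=cv2.INTER_CUBIC))
E
```

```text
[0.39996993 0.10023823 0.24923506] [ 0.001  1.    -0.    -0.   ]
(array([0.6111, 0.0715]), 9.8, np.int32(114), (218, 142))
(array([ 0.6075, -0.0473]), 9.7, np.int32(115), (258, 143))
(array([ 0.606 , -0.1659]), 9.7, np.int32(116), (298, 143))
```

View pics/c8.png

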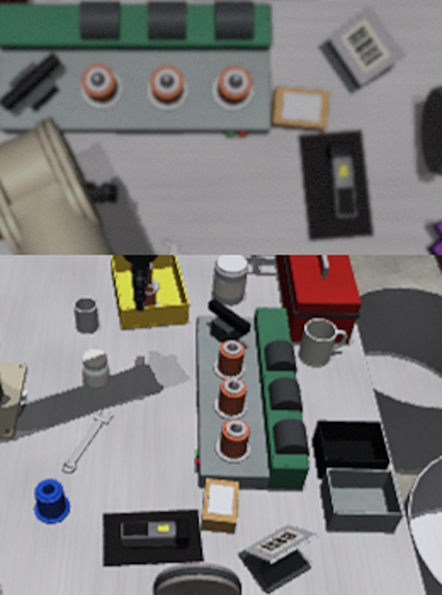

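View pics/c9.png

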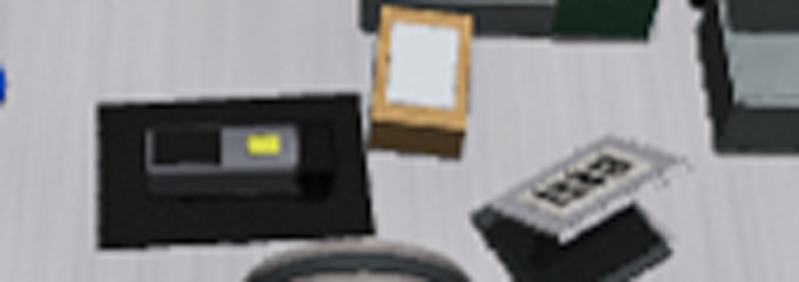

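Top view: all three bobbins are seated, and the handle sits on the shaft at (31,83) with its bar at about -48°. In the side crop the label centre is at (585,185) and the scanner is undisturbed on its mat.

```bash
python3 - <<'E'
from h import *
for z in(.126,.135): print('bar',ray('top',178.2,143.8,z)[:2],ray('side',294.7,147,z)[:2])
print('label side',ray('side',324.5,279.4,.078)[:2])
f=lambda x,y,z:ray('side',200+x/4.7-.4,240+y/4.7-.4,z)[:2].round(4)
print('sc top far L/R, near L/R', f(150,128,.048),f(300,125,.048),f(148,163,.048),f(297,168,.048))
im=cv2.imread('pics/top5.png'); print(proj('top',[.4446,-.366,.048]))
g=cv2.imread('pics/top5.png')[:,:,::-1].astype(int)
# scanner grey outline (top): brighter than mat
k=np.zeros(g.shape[:2],'u1'); s=np.s_[180:228,345:378]; k[s]=(g[s].max(2)>75)
N,l,st,c=cv2.connectedComponentsWithStats(k)
for i in range(1,N):
    if st[i,4]>60:
        w=np.float32([ray('top',*p[::-1],.048)[:2]*1000 for p in np.argwhere(l==i)]); print(st[i],cv2.minAreaRect(w))
E
```

```text
bar [0.60739831 0.18724179] [0.61149041 0.16913401]
bar [0.60533143 0.18554313] [0.61010914 0.15921039]
label side [ 0.68318666 -0.40964313]
sc top far L/R, near L/R [ 0.3771 -0.3533] [ 0.4857 -0.3481] [ 0.3772 -0.3818] [ 0.4835 -0.3831]
(np.float64(361.9975665032805), np.float64(199.8553904534734))
[373 180   5  38 103] ((448.8999328613281, -406.1452331542969), (12.363669395446777, 114.56230163574219), 87.87696075439453)
[356 187  12  19 200] ((456.60906982421875, -364.8697509765625), (34.03185272216797, 55.78185272216797), 89.51644897460938)
```

>>> play_rows(
  plan=[0, 0, -1.5, -0.0425, -0.466, 0, 1, 0, 0, -1.5, -0.0425, -0.466, 0, 1, 0, 0, -1.5, -0.0425, -0.466, 0, 1, 0, 0, -1.5, -0.0425, -0.466, 0, 1, 0, 0, -1.5, -0.0425, -0.466, 0, 1, 0, 0, -1.5, -0.0425, -0.466, 0, 1, 0, 0, -1.5, -0.0425, -0.466, 0, 1, 0, 0, -1.5, -0.0425, -0.466, 0, 1, 0, 0, -1.5, -0.0425, -0.466, 0, 1, 0, 0, -1.5, -0.0425, -0.466, 0, 1, 0, 0, -1.5, -0.0425, -0.466, 0.06, 1, 0, 0, -1.5, -0.0425, -0.466, 0.12, 1, 0, 0, -1.5, -0.0425, -0.466, 0.18, 1, 0, 0, -1.5, -0.0425, -0.466, 0.2, 1, 0, 0, -1.5, -0.0425, -0.466, 0.219, 1, 0, 0, -1.5, -0.0425, -0.466, 0.219, 1, 0, 0, -1.5, -0.0425, -0.466, 0.219, 1],
  squeeze=40,
)

```text
clock: 38.78
position: [0.4432, -0.3653, 0.0314]
ee_rot: [-0.014, 1.0, -0.0, 0.001]
ft_force: [-0.2, -0.1, 0.1]
grip_width: 0.998
grasp_force: 0.0
```

>>> play_rows(
  plan=[0, 0, 0, 0, 0, 0, 0.2, 0, 0, 0, 0, 0, 0, 0.2, 0, 0, 0, 0, 0, 0, 0.2, 0, 0, 0, 0, 0, 0, 0.2, 0, 0, 0, 0, 0, 0, 0.2, 0, 0, 0, 0, 0, 0, 0.2, 0, 0, 0, 0, 0, -0.03, 0.2, 0, 0, 0, 0, 0, -0.08, 0.2, 0, 0, 0, 0, 0, -0.14, 0.2, 0, 0, 0, 0, 0, -0.16, 0.2, 0, 0, 0, 0, 0, -0.16, 0.2, 0, 0, 0, 0, 0, -0.16, 0.2],
)

```text
clock: 40.28
position: [0.4416, -0.3649, 0.1882]
ee_rot: [-0.013, 1.0, 0.001, -0.001]
ft_force: [-0.5, 0.9, -2.6]
grip_width: 0.438
grasp_force: 40.8
```

>>> play_rows(
  plan=[0, 0, 10, -0.03, 0.01, 0, 0.2, 0, 0, 20, -0.06, 0.02, 0, 0.2, 0, 0, 30, -0.09, 0.03, 0, 0.2, 0, 0, 40, -0.12, 0.04, 0, 0.2, 0, 0, 50, -0.15, 0.055, 0.01, 0.2, 0, 0, 55.5, -0.1646, 0.0568, 0.02, 0.2, 0, 0, 55.5, -0.1646, 0.0568, 0.023, 0.2, 0, 0, 55.5, -0.1646, 0.0568, 0.023, 0.2, 0, 0, 55.5, -0.1646, 0.0568, 0.023, 0.2, 0, 0, 55.5, -0.1646, 0.0568, 0.023, 0.2],
)

```text
clock: 41.52
position: [0.6049, -0.3051, 0.1678]
ee_rot: [0.454, 0.891, 0.0, 0.0]
ft_force: [0.3, 0.3, -1.9]
grip_width: 0.439
grasp_force: 40.6
```

```bash
python3 - <<'E'
from h import *
from scipy.spatial.transform import Rotation as Ro
o=status.get_obs();p=o['position'];R=Ro.from_quat(o['ee_rot']).as_matrix()
sx,sz=-R[:,0],-R[:,2]
print(p,'scanner yaw',np.degrees(np.arctan2(sx[1],sx[0])))
beam=p+sx*.062+sz*(.008-.0245); d=(sx-sz)*.5**.5
v=np.array([.683,-.4107,.078])-beam; print('range',v@d,'off',v-(v@d)*d)
im=snap('top','top6'); sm=snap('side','side6')
a=im[95:245,290:420]; b=sm[150:300,240:370]
cv2.imwrite('pics/c10.png',cv2.resize(np.hstack([a,b])[:,:,::-1],None,fx=3,fy=3,interpolation=cv2.INTER_CUBIC))
E
```

```text
[ 0.60494245 -0.30514554  0.16778858] scanner yaw -54.006302180258864
range 0.10081760541978495 off [-0.00034761  0.00226597 -0.00203797]
```

View pics/c10.png

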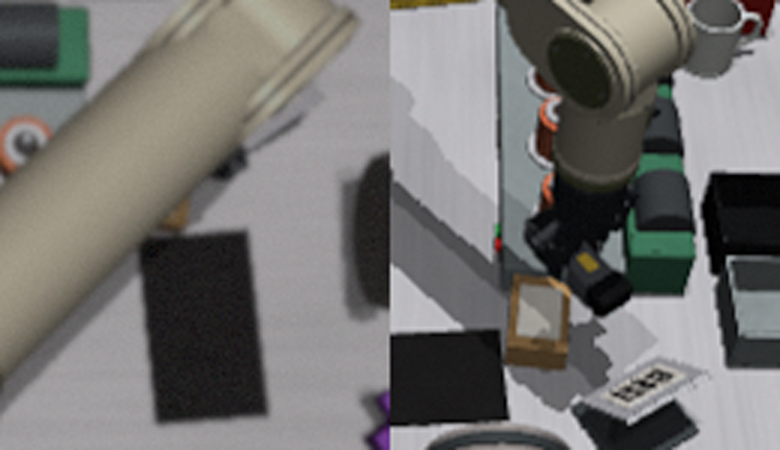

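The scanner is level and its nose points at the label, 10 cm off and about 2 mm off centre by the numbers. I hold it there.

>>> play_rows(
  plan=[0, 0, 0, 0, 0, 0, 0.2, 0, 0, 0, 0, 0, 0, 0.2, 0, 0, 0, 0, 0, 0, 0.2, 0, 0, 0, 0, 0, 0, 0.2, 0, 0, 0, 0, 0, 0, 0.2, 0, 0, 0, 0, 0, 0, 0.2, 0, 0, 0, 0, 0, 0, 0.2, 0, 0, 0, 0, 0, 0, 0.2, 0, 0, 0, 0, 0, 0, 0.2, 0, 0, 0, 0, 0, 0, 0.2, 0, 0, 0, 0, 0, 0, 0.2, 0, 0, 0, 0, 0, 0, 0.2, 0, 0, 0, 0, 0, 0, 0.2, 0, 0, 0, 0, 0, 0, 0.2, 0, 0, 0, 0, 0, 0, 0.2, 0, 0, 0, 0, 0, 0, 0.2],
)

```text
clock: 43.62
position: [0.6053, -0.3047, 0.1673]
ee_rot: [0.454, 0.891, 0.0, 0.0]
ft_force: [-1.2, 0.2, -1.0]
grip_width: 0.438
grasp_force: 40.6
```

>>> play_rows(
  plan=[0, 0, 0, 0, 0, -0.03, 0.2, 0, 0, -10, 0.009, -0.03, -0.03, 0.2, 0, 0, -20, 0.018, -0.06, -0.03, 0.2, 0, 0, -30, 0.028, -0.09, -0.03, 0.2, 0, 0, -40, 0.038, -0.13, -0.03, 0.2, 0, 0, -50, 0.0493, -0.1654, -0.03, 0.2, 0, 0, -56, 0.0493, -0.1654, -0.03, 0.2, 0, 0, -56, 0.0493, -0.1654, -0.03, 0.2, 0, 0, -56, 0.0493, -0.1654, 0, 0.2, 0, 0, -56, 0.0493, -0.1654, 0.05, 0.2, 0, 0, -56, 0.0493, -0.1654, 0.1, 0.2, 0, 0, -56, 0.0493, -0.1654, 0.12, 0.2, 0, 0, -56, 0.0493, -0.1654, 0.13, 0.2, 0, 0, -56, 0.0493, -0.1654, 0.135, 0.2, 0, 0, -56, 0.0493, -0.1654, 0.135, 0.2, 0, 0, -56, 0.0493, -0.1654, 0.135, 0.2],
)

```text
clock: 45.62
position: [0.4431, -0.3624, 0.0332]
ee_rot: [-0.017, 1.0, -0.0, 0.001]
ft_force: [-0.1, 0.3, -2.1]
grip_width: 0.441
grasp_force: 40.6
```

>>> play_rows(
  plan=[0, 0, 0, 0, 0, 0.002, 0.2, 0, 0, 0, 0, 0, 0.002, 0.2, 0, 0, 0, 0, 0, 0.002, 1, 0, 0, 0, 0, 0, 0.002, 1, 0, 0, 0, 0, 0, 0.002, 1, 0, 0, 0, 0, 0, 0.002, 1, 0, 0, 0, 0, 0, -0.05, 1, 0, 0, 0, 0, 0, -0.11, 1, 0, 0, 0, 0, 0, -0.17, 1, 0, 0, 0, 0, 0, -0.22, 1, 0, 0, 0, 0, 0.3, -0.22, 1, 0, 0, 0, 0, 0.3, -0.22, 1, 0, 0, 0, 0, 0.3, -0.22, 1, 0, 0, 0, 0, 0.3, -0.22, 1, 0, 0, 0, 0, 0.3, -0.22, 1, 0, 0, 0, 0, 0.3, -0.22, 1, 0, 0, 0, 0, 0.3, -0.22, 1],
)

```text
clock: 47.75
position: [0.432, -0.0629, 0.2523]
ee_rot: [-0.017, 1.0, 0.0, 0.0]
ft_force: [-0.2, -0.5, -0.4]
grip_width: 0.999
grasp_force: 0.0
```

```bash
python3 - <<'E'
from h import *
o=status.get_obs();print(o['position'],o['joint_velocities'].round(3))
im=snap('top','top7'); sm=snap('side','side7')
for r in rings(im,z=.125): print(r)
a=im[90:250,70:420]; b=sm[100:290,160:510]
cv2.imwrite('pics/c11.png',cv2.resize(np.vstack([a,b])[:,:,::-1],None,fx=1.7,fy=1.7,interpolation=cv2.INTER_CUBIC))
E
```

```text
[ 0.43199124 -0.06291003  0.25234777] [ 0.015  0.005  0.02  -0.004 -0.     0.001  0.001]
(array([0.612 , 0.0718]), 9.6, np.int32(112), (217, 142))
(array([ 0.6075, -0.0473]), 9.7, np.int32(114), (258, 143))
(array([ 0.606 , -0.1659]), 9.7, np.int32(115), (298, 143))
```

View pics/c11.png

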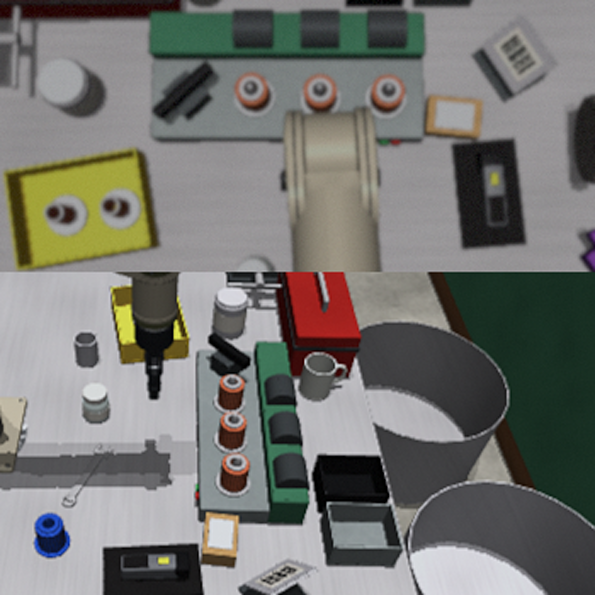

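Everything is in place. Both worn bobbins are in the bin at (66,213) and (120,207). The three bobbins are seated, the handle is on its shaft, the scanner lies upright on its mat at (496,190), and the tin and carton haven't moved.

```bash
python3 -c "
from workcell import manip; print(manip.hand_in())"
```

```text
the job is handed in; nothing more can be done
None
```

I finished the job and handed it in at about 48 s on the robot clock. The last pictures show both worn bobbins in the bin, the three fresh ones seated on their spindles, the T-handle on its shaft and the scanner upright on its mat. The scanner was held on the label for about 2 s from 10 cm. The tin and carton looked undisturbed, and the hand-in returned no verdict.

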